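# Preset the oil dose to 4 and press start

### The job

The car on the lift takes 4 litres of oil. On the red dose box, turn the ribbed handwheel, either way round, until the number 4 stands squarely in the middle of the window, and let go of it; then press the start button on the grey station fully down and let it come back up. Do not press start while another number shows, and leave the loose things on the bench where they are.

Things in the scene. Friction and masses are not known exactly. Their poses are not given: they have to be found in the camera images.
- dial (a joint): angle (rad) of the number drum and handwheel, one piece. Endless both ways; grows as the wheel's top moves to the box's +x. Numbers 0 to 9, 0.628 apart: n is centred in the window at 0.628 n plus or minus whole turns (6.283), so 4 at 2.513, 8.796, ... Starts anywhere between two 4s. Stiff: the rim needs a push of about 6 N; a finger that presses too lightly slips on it. It stays where left.
- wheel_top (a point): top of the handwheel, middle of its tread, when not pressed; 134 mm above the bench; fixed to the box. Axes: x the way the tread runs here, y the axle, z up. The black ribbed wheel, 124 mm in diameter, 40 mm wide, stands outside the red housing on its -y side, free above and to both x sides; the housing's wall is 12 mm from the wheel and 4 mm higher than it.
- axle (a point): centre of the handwheel when not pressed, 62 mm under wheel_top; same axes. Wheel and axle hang on springs: they start to sink at about 3 N and sink 1.1 mm for each newton more, at most 14 mm (about 16 N), and rise again when released. A bearing bracket on the wheel's outer (-y) side reaches 45 mm below the wheel's top.
- window (a point): centre of the window, 38 mm (x) by 44 mm (y), on the top of the red housing (150 x 90 mm, 138 mm high), 77 mm to the +y side of wheel_top. White figures 26 mm high on a black drum are seen through it, upright for someone standing at the box's -x side.
- start (a joint): travel of the start button (m): 0 up, 0.008 fully down; it takes 8 N and springs back.
- start_top (a point): centre of the top face of the round steel start button, 56 mm in diameter, pressed straight down; it stands on the grey station, a block 110 x 110 x 55 mm. z up.
- oil_filter: white oil filter, 72 mm in diameter, 90 mm high, loose, beside the dose box; origin at the centre of its underside. Leave alone.
- bulb_carton: cardboard carton 60 x 90 x 50 mm, loose, beyond the dose box; origin at the centre of its underside. Leave alone.
- spray_can: upright spray can, 62 mm in diameter, 180 mm high, loose, beyond the start station; origin at the centre of its underside. Leave alone.
- spanner: spanner 190 mm long, lying loose near the front; origin on the bench under it. Leave alone.
- hub_bearing: steel hub flange, 110 mm in diameter, 40 mm high, loose; origin at the centre of its underside. Leave alone.
- screwdriver: screwdriver 200 mm long, lying loose; origin on the bench under it. Leave alone.

How it is judged:
On the way, in this order (a step that is already met when the one before it is completed fails the run):
1. the number 4 stands in the middle of the window and the wheel is let go ((value of joint dial between -3.9 and -3.64 rad or value of joint dial between 2.383 and 2.643 rad or value of joint dial between 8.666 and 8.926 rad or value of joint dial between 14.95 and 15.21 rad) and contact force between dial and anything else below 0.3 N), for 0.2 s.
2. the start button is pressed fully down (value of joint start above 0.0055 m), for 0.05 s.
At the end, for the whole second after the job is handed in: The dial is within 0.13 rad (a fifth of the step between numbers) of number 4 and at rest, and the start button, pressed after that, is up again ((value of joint dial between -3.9 and -3.64 rad or value of joint dial between 2.383 and 2.643 rad or value of joint dial between 8.666 and 8.926 rad or value of joint dial between 14.95 and 15.21 rad) and velocity of joint dial between -0.05 and 0.05 rad/s and value of joint start below 0.0015 m); the robot touches nothing.
It fails at once if start is pressed while 4 is not in the window (value of joint start above 0.004 m and not (value of joint dial between -3.9 and -3.64 rad or value of joint dial between 2.383 and 2.643 rad or value of joint dial between 8.666 and 8.926 rad or value of joint dial between 14.95 and 15.21 rad)).
It fails at once if a loose thing on the bench is shifted by more than 25 mm or knocked over (distance of any of oil_filter, bulb_carton, spray_can, spanner, hub_bearing, screwdriver from where it was at the start of the episode above 0.025 m).
It also fails if it takes over 67 s, if anything falls off the work surface, if the arm or the gripper's body presses on something with over 40 N, if the wrist force passes 120 N, or if a joint passes its speed limit or range.

### The arm

A 7-joint arm with a two-finger parallel gripper is mounted at the origin on the work surface. World frame = base frame: x ahead of the robot, y to its left, z up, the work surface at z = 0. Lengths are in m, angles in rad, forces in N, time in s.
With the tool pointing down it reaches from about 0.35 to 0.9 m from the base axis. Payload 19.9 kg.
Tool frame: the origin (TCP) lies at the very end of the fingers, on their centre line; the grasp point (between the pads) lies 19 mm behind it; z points along the fingers, y is the line along which they close (so a half turn about z gives the same grasp; the last joint's range is limited). The gripper opens to 94 mm and grips with 3 to 60 N. Pads are 16 mm wide; open, the fingers measure 119 mm over their backs; the gripper's body (75 mm by 177 mm) begins 78 mm behind the grasp point.
Start: joints at [-1.242, 0.417, -0.01, 1.614, 0.005, 1.111, -0.053], TCP at [0.226, 0.583, 0.205] pointing down, gripper open.
Joint ranges: [-2.81, 2.81], [-0.39, 2.02], [-1.27, 1.25], [0.06, 2.57], [-1.19, 4.33], [0.19, 2], [-2.82, 2.82]. Speed limits (rad/s): [1.89, 1.89, 2.39, 2.39, 3.01, 3.01, 3.01].

### API

Orientations are given as a rotation vector (axis times angle).
In Python, from workcell import bot gives the robot as it stands.
- The arm moves only by the shell command python3 -m creep 'ROWS' [FORCE]. ROWS is a JSON object of lists of equal length, an entry for each row: "fingers": the finger opening in cm, from 0 to 9.4; "delta_pos": the shift along the tool's x, y, z in cm, a list of three; "delta_rot": the turn, a rotation vector about the tool's x, y, z in degrees, a list of three. A call has 1 to 20 rows; each row shifts and turns the commanded pose from where the row before left it, along the tool's axes as they then stand; what a row does not reach is not made up. A row lasts 1/8 s, in which the tool goes at most 62.5 mm and 10.7 degrees, less where a joint would pass 70% of its speed; a pose out of reach is approached as far as the arm can. A call is refused whole if a number of a shift passes 6.25 or a number of a turn 10.7, either way. A call with a gripper value outside its range is refused whole. The fingers move at their own pace and stop on an object; FORCE is the grip in N (left out, the last holds). Time passes only in rows, so rows that do not move let the fingers close. It gives the time, the measured TCP pose, the force, the opening and the grip force at its end, in the units of the state.
- bot.state(): the state, without advancing time (a new reading comes with each control period).
- bot.read_camera(name): name is "scene" or "side" or "wrist"; returns a dict with "image" (400x640x3 uint8, red, green, blue), "fx", "fy", "cx", "cy" (pixels), "dist" ([k1, k2, p1, p2, k3] as OpenCV has them; the pictures are not rectified), "R" (3x3) and "t" (3): a world point X has camera coordinates R X + t; the wrist camera has in their place "mount" (4x4, takes a point from camera to tool coordinates, whose origin is the TCP and whose axes are the flange's). Camera axes: x right, y down, z forward; pixel columns grow to the right and rows downward; lengths in m; the calibration is good to about 2 mm. A picture is of the moment at which its call begins: read the wrist's pose just before it. There is no depth.
- bot.hand_in(): hands the job in; it is judged then, once.
Trained networks look in a picture, given as the dict that the camera call returned (one of the last four; its "shot" number tells which), for a name from the list of things; names that differ only in an ending like _2 or _b are one class to them, and where a whole thing is asked for, a point or a joint stands for the part that bears it (a point fixed in the world has none). Each returns a list of dicts, best first, with "score" (0 to 1); they miss things now and then, are a little off and sometimes report something else, mostly with a low value. They report only what shows in the picture. A call takes as long as a camera call.
- bot.find_in(picture, label): "location" ([x, y, z] in m, in the coordinates of the camera as it stood for that picture, good to about 4 mm: the middle of the surface that is visible of it).
The state is a dict: "t": time; "qpos": joint angles; "joint_vel": joint speeds; "joint_torque": joint torques, N m; "tool_pos": TCP position; "tcp_rot": TCP orientation; "force": force on the tool from outside, world axes, zero at the start; "torque": the same for the moment, N m; "gripper_width": finger opening in m; "grip_force": force on a finger pad.
Only numpy, scipy, OpenCV 4.12 (cv2) and the standard library are available. Lean on these libraries where they do the work, as an engineer would, in place of code of your own. Each camera call takes 0.05 s, during which the arm holds its last target. There are 200 camera calls.

## Working session

There is one attempt and no reset: what is moved stays moved. The work goes in short steps, Python scripts to look and compute and a shell command to move; the robot and the scene stay as the last step left them, time stands still between calls to the robot, and variables do not carry over. Pictures are saved under pics/ and viewed, at most 10 in all, crops included, and the job is handed in when it is done.

```bash
ls; mkdir -p pics; cat > h.py <<'E'
import numpy as np, cv2
from workcell import bot
from scipy.spatial.transform import Rotation as Ro
def shot(name):
    s=bot.state(); p=bot.read_camera(name)
    if name=="wrist":
        M=np.array(p["mount"]); Rt=Ro.from_rotvec(s["tcp_rot"]).as_matrix()
        T=np.eye(4);T[:3,:3]=Rt;T[:3,3]=s["tool_pos"]; W=T@M
        p["Rw"]=W[:3,:3];p["tw"]=W[:3,3]
    else:
        R=np.array(p["R"]);p["Rw"]=R.T;p["tw"]=-R.T@np.array(p["t"])
    return p
def find(p,l):
    return [(round(d["score"],2),np.round(p["Rw"]@np.array(d["location"])+p["tw"],4)) for d in bot.find_in(p,l)]
def K(p): return np.array([[p["fx"],0,p["cx"]],[0,p["fy"],p["cy"]],[0,0,1.]])
def onplane(p,uv,z):
    n=cv2.undistortPoints(np.array([[uv]],float),K(p),np.array(p["dist"]))[0,0]
    d=p["Rw"]@np.array([n[0],n[1],1]); return p["tw"]+d*(z-p["tw"][2])/d[2]
def proj(p,X):
    R=p["Rw"].T; r,_=cv2.Rodrigues(R)
    return cv2.projectPoints(np.array(X,float).reshape(-1,3),r,-R@p["tw"],K(p),np.array(p["dist"]))[0].reshape(-1,2)
def save(p,f,crop=None,sc=1):
    im=p["image"][:,:,::-1]
    if crop: im=im[crop[1]:crop[3],crop[0]:crop[2]]
    cv2.imwrite("pics/"+f,cv2.resize(np.ascontiguousarray(im),None,fx=sc,fy=sc,interpolation=cv2.INTER_CUBIC))
E
python3 - <<'E'
from h import *
s=bot.state();print(s["t"],s["tool_pos"],s["tcp_rot"],s["force"],s["gripper_width"])
ps=[]
for n in ("scene","side"):
    p=shot(n);ps.append(p);print(n,p["tw"])
    for l in ("dial","wheel_top","axle","window","start","start_top","oil_filter","bulb_carton","spray_can","hub_bearing","screwdriver","spanner"):
        try: print(l,find(p,l)[:2])
        except Exception as e: print(l,e)
im=np.vstack([q["image"] for q in ps]);
cv2.imwrite("pics/a.png",cv2.resize(im[:,:,::-1],(480,600),interpolation=cv2.INTER_AREA))
save(ps[0],"scene.png");save(ps[1],"side.png")
E
```

```text
pics
0.0 [0.22576528 0.58240478 0.20482527] [-5.77518607e-01 -3.08790854e+00  1.88217560e-03] [-0.3669569   0.12685023  0.33743334] 0.09390964169666802
scene [ 1.3051174  -0.42677875  1.0806837 ]
dial []
wheel_top [(0.73, array([ 0.5736, -0.2106,  0.1131]))]
axle [(0.75, array([ 0.5731, -0.2101,  0.1061]))]
window [(0.84, array([ 0.5791, -0.2104,  0.1037])), (0.18, array([ 0.3195, -0.4583,  0.0244]))]
start [(0.63, array([0.609 , 0.1756, 0.0796]))]
start_top [(0.64, array([0.6066, 0.1773, 0.0777]))]
oil_filter [(0.71, array([ 0.5554, -0.073 ,  0.0836]))]
bulb_carton [(0.89, array([ 0.6772, -0.1765,  0.0486]))]
spray_can [(0.92, array([0.7341, 0.2176, 0.1255])), (0.68, array([ 0.5805, -0.2115,  0.1074]))]
hub_bearing [(0.88, array([0.4632, 0.4643, 0.0123]))]
screwdriver [(0.72, array([ 0.3217, -0.4581,  0.0215]))]
spanner []
side [-0.02809142 -0.87677314  1.22792272]
dial [(0.87, array([ 0.5333, -0.2594,  0.1161])), (0.66, array([ 0.5093, -0.2288,  0.1101]))]
wheel_top [(0.67, array([ 0.5078, -0.2291,  0.1086]))]
axle [(0.61, array([ 0.5073, -0.2242,  0.1097])), (0.2, array([0.6034, 0.1698, 0.0834]))]
window [(0.62, array([ 0.5109, -0.2288,  0.1057]))]
start [(0.73, array([0.6065, 0.1727, 0.0779]))]
start_top [(0.47, array([0.6017, 0.1679, 0.0802]))]
oil_filter [(0.52, array([ 0.5196, -0.0776,  0.0961]))]
bulb_carton [(0.92, array([ 0.6685, -0.1881,  0.0549]))]
spray_can [(0.81, array([0.7089, 0.2162, 0.1108]))]
hub_bearing [(0.73, array([0.4476, 0.4633, 0.0159]))]
screwdriver [(0.76, array([ 0.3104, -0.4593,  0.0223]))]
spanner [(0.56, array([0.3863, 0.0481, 0.0119])), (0.2, array([ 0.5191, -0.0761,  0.0926]))]
```

View pics/scene.png

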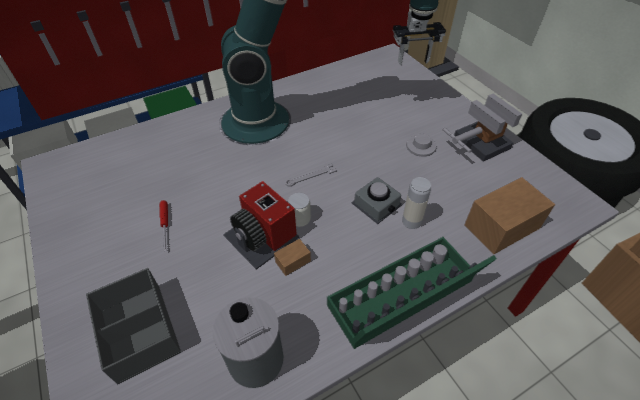

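View pics/side.png

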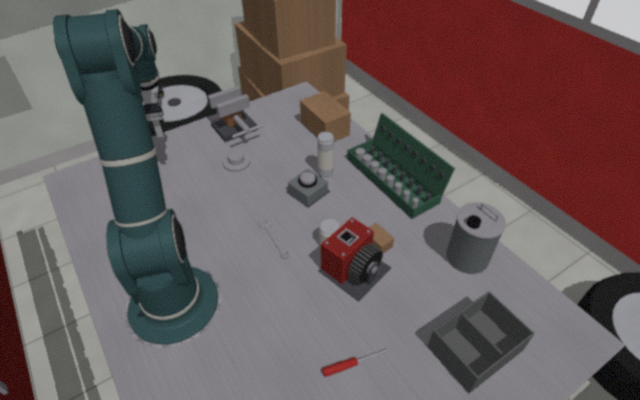

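The scene view shows the red dose box at about (268,205) with its black wheel to its lower left at (250,230). The start button is at (378,188), the filter at (300,208) and the carton at (293,257). The side view agrees, with the box at (347,255) and the wheel at (368,265). I'll move over the box for a wrist view.

```bash
python3 -m creep '{"fingers":[9.4,9.4,9.4,9.4,9.4,9.4,9.4,9.4,9.4,9.4,9.4,9.4,9.4,9.4,9.4,9.4,9.4],"delta_pos":[[-1,-1,-4],[-2,-2,-4],[-3.5,-4,-2],[-3.5,-4,-2],[-3.5,-4,-1],[-3.5,-4,-1],[-3.5,-4,-1],[-3.5,-4,-1],[-3.5,-4,-1],[-3.5,-4,-1],[-3.5,-4,-1],[-3.5,-4,-1],[-3.5,-4,-1],[-3.5,-4,-1],[-3.5,-4,0],[-3.5,-4,0],[0,0,0]],"delta_rot":[[0,0,0],[0,0,0],[0,0,0],[0,0,0],[0,0,0],[0,0,0],[0,0,0],[0,0,0],[0,0,0],[0,0,0],[0,0,0],[0,0,0],[0,0,0],[0,0,0],[0,0,0],[0,0,0],[0,0,0]]}'
python3 - <<'E'
from h import *
p=shot("wrist"); s=bot.state(); print(s["qpos"]); print(np.round(p["mount"],3),p["tw"],p["Rw"])
for l in ("dial","wheel_top","window","oil_filter","bulb_carton"): print(l,find(p,l)[:2])
print(proj(p,[[.51,-.23,.13]]))
save(p,"w1.png")
a=shot("scene");
save(a,"s1.png",(220,170,320,280),5)
E
```

```text
t: 3.42
tool_pos: [0.4975, -0.1587, 0.4251]
tcp_rot: [-0.585, -3.086, 0.003]
force: [0.6, -0.1, -0.3]
gripper_width: 0.0941
grip_force: 0.0
[-0.46454401  0.12076423  0.79981631  1.55006949 -0.08540067  1.50789351
  1.53513443]
[[-0.    -0.972 -0.236  0.069]
 [ 1.    -0.    -0.     0.   ]
 [ 0.    -0.236  0.972 -0.178]
 [ 0.     0.     0.     1.   ]] [ 0.43342019 -0.13283609  0.60302479] [[ 0.36663853  0.90438901  0.21830417]
 [ 0.93036043 -0.35580197 -0.08851226]
 [-0.00237646  0.23555356 -0.97185846]]
dial [(0.95, array([ 0.5312, -0.2421,  0.1264]))]
wheel_top [(0.72, array([ 0.5222, -0.1909,  0.1337]))]
window []
oil_filter [(0.59, array([ 0.5278, -0.0787,  0.0869]))]
bulb_carton [(0.93, array([ 0.6665, -0.1643,  0.0535]))]
[[283.47274865 196.41798555]]
```

View pics/w1.png

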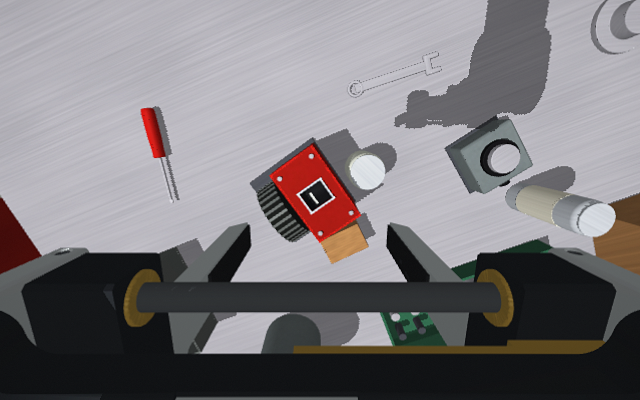

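The wrist view shows the red top at (315,190) with the window at (316,195), the wheel at (283,210) to its lower left, the filter at (367,170) and the start button at (500,157). Next I'll fit the red top on the plane z = 0.138 and look closely at the window.

```bash
cat >> h.py <<'E'
def box(p):
    """fit red top: returns centre, box x axis, box y axis, rect sizes"""
    hsv=cv2.cvtColor(p["image"],cv2.COLOR_RGB2HSV)
    m=((hsv[...,0]<8)|(hsv[...,0]>172))&(hsv[...,1]>150)&(hsv[...,2]>130)
    n,lab,st,ce=cv2.connectedComponentsWithStats(m.astype(np.uint8))
    pr=proj(p,[[.52,-.2,.138]])[0]
    k=min([i for i in range(1,n) if st[i,4]>800],key=lambda i:np.hypot(*(ce[i]-pr)))
    c=max(cv2.findContours((lab==k).astype(np.uint8),0,2)[0],key=len)[:,0,:]
    W=np.array([onplane(p,q,.138)[:2] for q in c],np.float32)
    ct,sz,an=cv2.minAreaRect(W); a=np.radians(an)
    u=np.array([np.cos(a),np.sin(a)]);
    if sz[0]>sz[1]: ax,ay=u,np.array([-u[1],u[0]])
    else: ax,ay=np.array([-u[1],u[0]]),-u
    d=np.array([.5312,-.2421])-ct
    if d@ay>0: ax,ay=-ax,-ay
    return np.array(ct),ax,ay,sz
E
python3 - <<'E'
from h import *
p=shot("wrist")
ct,ax,ay,sz=box(p);print(ct,ax,ay,sz)
print([find(p,l)[:1] for l in("start","start_top","spray_can")])
# rectified top view, box -x side at bottom: up=+x, right=-y ; 1 px=.5mm
def rect(p,ct,ax,ay,z,rx,ry,s):
    X=np.arange(rx,-rx,-s);Y=np.arange(ry,-ry,-s)
    g=np.array([[*(ct+x*ax+y*ay),z] for x in X for y in Y])
    uv=proj(p,g).astype(np.float32).reshape(len(X),len(Y),2)
    return cv2.remap(p["image"],uv[...,0],uv[...,1],cv2.INTER_CUBIC)
cv2.imwrite("pics/w2.png",rect(p,ct,ax,ay,.138,.1,.14,.0005)[:,:,::-1])
E
```

```text
[ 0.52711558 -0.17587474] [0.97091689 0.23941679] [-0.23941679  0.97091689] (0.15040451288223267, 0.09080640971660614)
[[(0.74, array([0.6018, 0.1744, 0.0734]))], [(0.89, array([0.6068, 0.176 , 0.0789]))], [(0.64, array([ 0.5223, -0.198 ,  0.1298]))]]
```

View pics/w2.png

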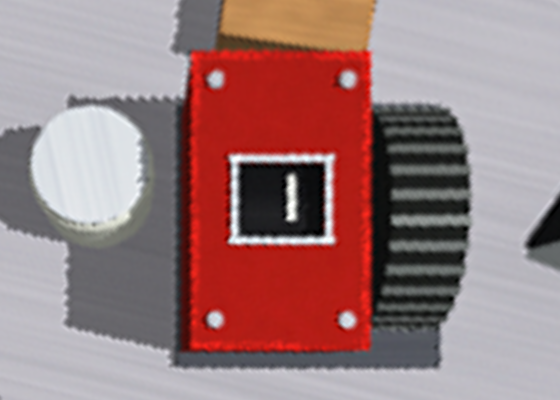

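The fitted top measures 150.4 × 90.8 mm, which matches the housing. The window at (282,200) shows a "1", roughly centred, so the wheel's top must move about +1.885 rad (108°) toward box +x. I'll do this in two strokes of about 54° with closed fingertips, keeping the tool pointed at the axle.

```bash
cat >> h.py <<'E'
CT=np.array([.5271,-.1759]);AX=np.array([.9709,.2394]);AY=np.array([-.2394,.9709])
AXLE=np.array([*(CT-.077*AY),.072])
def goal(th,r):
    """delta to tool at wheel angle th(deg), radius r(m): shift cm in current tool axes, rot deg"""
    s=bot.state();R=Ro.from_rotvec(s["tcp_rot"]);t=np.radians(th)
    bx=np.array([*AX,0]);by=np.array([*AY,0]);z=np.array([0,0,1.])
    n=np.sin(t)*bx+np.cos(t)*z
    P=AXLE+r*n; G=np.column_stack([np.cross(by,-n),by,-n])
    d=R.inv().apply(P-s["tool_pos"])*100; rv=(R.inv()*Ro.from_matrix(G)).as_rotvec(degrees=True)
    print("t",s["t"],"pos",np.round(s["tool_pos"],4),"F",np.round(s["force"],1),"shift",np.round(d,2),"rot",np.round(rv,1),"r_now",np.linalg.norm((s["tool_pos"]-AXLE)-((s["tool_pos"]-AXLE)@by)*by))
E
python3 -m creep '{"fingers":[5,0,0,0,0,0,0,0,0,0],"delta_pos":[[-0.6,-1.6,2],[-0.6,-1.6,4],[-0.6,-1.6,4],[-0.6,-1.6,4],[-0.6,-1.6,4],[-0.6,-1.6,3],[0,0,0],[0,0,0],[0,0,0],[0,0,0]],"delta_rot":[[0,0,-7],[0,0,-7],[0,0,-7],[0,0,-7],[0,0,-7],[0,0,0],[0,-9,0],[0,-9,0],[0,-9,0],[0,0,0]]}' 10
python3 - <<'E'
from h import *
print(AXLE,bot.state()["qpos"]);goal(-27,.075)
E
```

```text
t: 5.22
tool_pos: [0.5254, -0.2525, 0.2118]
tcp_rot: [-0.328, 2.749, 0.078]
force: [-0.3, -0.9, 0.4]
gripper_width: 0.0005
grip_force: 0.0
[ 0.5455338 -0.2506593  0.072    ] [ 0.12111222  0.22317211  0.49010628  1.95782118 -0.54761384  0.80583676
  2.74522566]
t 5.225 pos [ 0.5254 -0.2525  0.2118] F [-0.3 -0.9  0.4] shift [ 3.99 -0.38  6.26] rot [ 0.5 -5.5 -0.4] r_now 0.1411916542169061
```

Joint 7 is close to its limit, so I'll use the half-turn-equivalent orientation, with tool x along box +x.

```bash
python3 -m creep '{"fingers":[0,0,0,0,0,0,0,0,0,0,0,0,0,0,0,0,0,0,0,0],"delta_pos":[[0,0,-1],[0,0,-1],[0,0,0],[0,0,0],[0,0,0],[0,0,0],[0,0,0],[0,0,0],[0,0,0],[0,0,0],[0,0,0],[0,0,0],[0,0,0],[0,0,0],[0,0,0],[0,0,0],[0,0,0],[0,0,0],[0,0,0],[0,0,0]],"delta_rot":[[0,10,0],[0,10.5,0],[0,0,10],[0,0,10],[0,0,10],[0,0,10],[0,0,10],[0,0,10],[0,0,10],[0,0,10],[0,0,10],[0,0,10],[0,0,10],[0,0,10],[0,0,10],[0,0,10],[0,0,10],[0,0,10],[0,0,10],[0,0,10]]}'
sed -i 's/G=np.column_stack(\[np.cross(by,-n),by,-n\])/G=np.column_stack([np.cross(-by,-n),-by,-n])/' h.py
python3 - <<'E'
from h import *
print(bot.state()["qpos"]);goal(-27,.075);goal(0,.1)
E
```

```text
t: 7.72
tool_pos: [0.5224, -0.2514, 0.2318]
tcp_rot: [-3.11, -0.375, -0.023]
force: [-0.5, 0.3, 0.4]
gripper_width: 0.0007
grip_force: 0.0
[-0.44682752  0.57420335  1.20779945  1.73282174 -0.58531457  1.23887811
 -0.42122574]
t 7.725 pos [ 0.5224 -0.2514  0.2318] F [-0.5  0.3  0.4] shift [-1.29  0.55  9.27] rot [-0.4 26.1 -0.2] r_now 0.1613952511427509
t 7.725 pos [ 0.5224 -0.2514  0.2318] F [-0.5  0.3  0.4] shift [2.17 0.52 6.01] rot [-0.4 -0.9 -0.1] r_now 0.1613952511427509
```

```bash
python3 -m creep '{"fingers":[0,0,0,0,0],"delta_pos":[[-0.4,0.15,2],[-0.4,0.15,2],[-0.4,0.2,2],[0,0,0],[0,0,0]],"delta_rot":[[0,8.7,0],[0,8.7,0],[0,8.7,0],[0,0,0],[0,0,0]]}'
python3 - <<'E'
from h import *
print(bot.state()["qpos"]);goal(-27,.066)
E
```

```text
t: 8.35
tool_pos: [0.5219, -0.2569, 0.1708]
tcp_rot: [-2.97, -0.363, -0.712]
force: [-0.2, -0.4, 1.3]
gripper_width: 0.0003
grip_force: 0.0
[-0.21522912  0.38621793  0.9903459   2.06176545 -1.02654792  0.85256495
  0.07595398]
t 8.35 pos [ 0.5219 -0.2569  0.1708] F [-0.2 -0.4  1.3] shift [-2.31 -0.    3.31] rot [-0.6 -0.  -0.1] r_now 0.10179254860051153
```

```bash
python3 -m creep '{"fingers":[0,0,0,0,0],"delta_pos":[[-2.3,0,0],[0,0,2.3],[0,0,1.0],[0,0,0.4],[0,0,0]],"delta_rot":[[0,0,0],[0,0,0],[0,0,0],[0,0,0],[0,0,0]]}'
python3 - <<'E'
from h import *
goal(-27,.053)
E
python3 -m creep '{"fingers":[0,0,0],"delta_pos":[[0,0,0.5],[0,0,0.4],[0,0,0]],"delta_rot":[[0,0,0],[0,0,0],[0,0,0]]}'
python3 - <<'E'
from h import *
goal(-27,.053)
E
```

```text
t: 8.98
tool_pos: [0.5175, -0.2578, 0.127]
tcp_rot: [-2.97, -0.36, -0.714]
force: [-0.6, -0.3, -0.0]
gripper_width: 0.0007
grip_force: 0.0
t 8.975 pos [ 0.5175 -0.2578  0.127 ] F [-0.6 -0.3 -0. ] shift [ 0.08 -0.01  0.91] rot [-0.5 -0.1 -0.1] r_now 0.06210504007318764
t: 9.35
tool_pos: [0.5204, -0.2584, 0.119]
tcp_rot: [-2.972, -0.357, -0.715]
force: [-9.2, -4.5, 10.6]
gripper_width: 0.0005
grip_force: 7.0
t 9.35 pos [ 0.5204 -0.2584  0.119 ] F [-9.2 -4.5 10.6] shift [ 0.2  -0.15  0.08] rot [-0.4 -0.1 -0.3] r_now 0.05383229370996204
```

Contact is firm, about 14 N normal to the rim. Now the first drag stroke.

```bash
python3 -m creep '{"fingers":[0,0,0,0,0,0,0,0,0,0,0],"delta_pos":[[0.48,0,0.04],[0.48,0,0.04],[0.48,0,0.05],[0.48,0,0.05],[0.48,0,0.05],[0.48,0,0.05],[0.48,0,0.05],[0.48,0,0.05],[0.48,0,0.05],[0.48,0,0.05],[0,0,0]],"delta_rot":[[0,-5.2,0],[0,-5.2,0],[0,-5.2,0],[0,-5.2,0],[0,-5.2,0],[0,-5.2,0],[0,-5.2,0],[0,-5.2,0],[0,-5.2,0],[0,-5.2,0],[0,0,0]]}'
python3 - <<'E'
from h import *
goal(25,.053)
E
python3 -m creep '{"fingers":[0,0,0],"delta_pos":[[0,0,-2],[0,0,-4],[0,0,0]],"delta_rot":[[0,0,0],[0,0,0],[0,0,0]]}'
python3 - <<'E'
from h import *
goal(-27,.075)
p=shot("scene")
X=np.arange(.03,-.03,-.0002);Y=np.arange(.035,-.035,-.0002)
def rect(p):
    g=np.array([[*(CT+x*AX+y*AY),.137] for x in X for y in Y])
    uv=proj(p,g).astype(np.float32).reshape(len(X),len(Y),2)
    return cv2.remap(p["image"],uv[...,0],uv[...,1],cv2.INTER_CUBIC)
q=shot("wrist")
cv2.imwrite("pics/n1.png",np.hstack([rect(p),rect(q)])[:,:,::-1])
E
```

```text
t: 10.72
tool_pos: [0.5676, -0.2463, 0.1174]
tcp_rot: [2.999, 0.372, -0.666]
force: [3.5, -2.6, 13.9]
gripper_width: 0.0005
grip_force: 7.2
t 10.725 pos [ 0.5676 -0.2463  0.1174] F [ 3.5 -2.6 13.9] shift [-0.12 -0.11 -0.24] rot [-0.2 -0.   0.4] r_now 0.05062616746346075
t: 11.1
tool_pos: [0.5925, -0.2403, 0.1737]
tcp_rot: [3.003, 0.371, -0.659]
force: [0.0, -0.5, -1.0]
gripper_width: 0.0002
grip_force: 0.0
t 11.1 pos [ 0.5925 -0.2403  0.1737] F [ 0.  -0.5 -1. ] shift [-6.   -0.11  6.6 ] rot [-0.5 51.7  0.2] r_now 0.11244222980867716
```

View pics/n1.png

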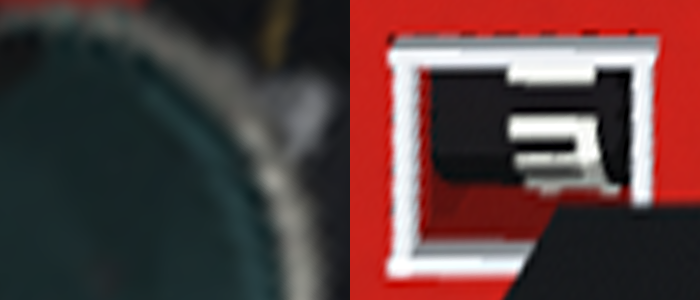

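The wrist crop (right half) shows the bottom of one figure at (550,75) and the next figure below at (555,150), with a finger blocking the lower part. That fits roughly halfway between 2 and 3. I'll go upright and higher for a clean reading.

```bash
python3 -m creep '{"fingers":[0,0,0,0,0,0],"delta_pos":[[0,0,-2],[-2,0,-3],[-3,0,-3],[-3,0,-3],[-1,0,-3],[0,0,0]],"delta_rot":[[0,8,0],[0,8,0],[0,9,0],[0,0,0],[0,0,0],[0,0,0]]}'
cat >> h.py <<'E'
def win(p,f,z=.128):
    X=np.arange(.03,-.03,-.0002);Y=np.arange(.035,-.035,-.0002)
    g=np.array([[*(CT+x*AX+y*AY),z] for x in X for y in Y])
    uv=proj(p,g).astype(np.float32).reshape(len(X),len(Y),2)
    cv2.imwrite("pics/"+f,cv2.remap(p["image"],uv[...,0],uv[...,1],cv2.INTER_CUBIC)[:,:,::-1])
    c=np.array([*CT,.138])-p["tw"]; print("cam rel box x,y,z",-c[:2]@AX,-c[:2]@AY,-c[2])
E
python3 - <<'E'
from h import *
goal(-27,.075)
q=shot("wrist");win(q,"n2.png");print(proj(q,[[*CT,.138]]),box(q))
E
```

```text
t: 11.95
tool_pos: [0.5255, -0.258, 0.3194]
tcp_rot: [-3.108, -0.378, -0.005]
force: [-0.1, 0.2, -1.7]
gripper_width: 0.0009
grip_force: 0.0
t 11.95 pos [ 0.5255 -0.258   0.3194] F [-0.1  0.2 -1.7] shift [-1.37 -0.06 18.05] rot [-0.6 26.7 -0.1] r_now 0.24827527003086736
cam rel box x,y,z 0.045290050408743295 -0.08030745601013503 0.35955285665791276
[[259.54999992 170.72155703]] (array([ 0.52800733, -0.17698239]), array([0.97098997, 0.23912023]), array([-0.23912023,  0.97098997]), (0.1479177474975586, 0.09032709896564484))
```

View pics/n2.png

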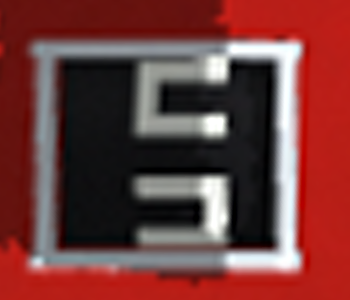

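The window shows the lower half of "2" above and the upper half of "3" below, with the gap centred at row 155. The dial is at about 2.47 steps and needs another 55°. The last stroke gave about 50° for 52° commanded, so I'll command 57°, starting at θ = −29°.

```bash
python3 -m creep '{"fingers":[0,0,0,0,0,0],"delta_pos":[[-0.8,0,3],[-0.8,0,4],[-0.8,0,3],[0,0,3],[0,0,0],[0,0,0]],"delta_rot":[[0,9.6,0],[0,9.6,0],[0,9.6,0],[0,0,0],[0,0,0],[0,0,0]]}'
python3 - <<'E'
from h import *
goal(-29,.066)
E
```

```text
t: 12.75
tool_pos: [0.5332, -0.2546, 0.1903]
tcp_rot: [-2.956, -0.358, -0.758]
force: [0.0, -0.2, 0.5]
gripper_width: 0.0007
grip_force: 0.0
t 12.75 pos [ 0.5332 -0.2546  0.1903] F [ 0.  -0.2  0.5] shift [-4.6  -0.04  4.39] rot [-0.5  0.2 -0.2] r_now 0.11901946704941713
```

```bash
python3 -m creep '{"fingers":[0,0,0,0,0,0],"delta_pos":[[-2.3,0,0],[-2.3,0,0],[0,0,2],[0,0,2],[0,0,0.7],[0,0,0]],"delta_rot":[[0,0,0],[0,0,0],[0,0,0],[0,0,0],[0,0,0],[0,0,0]]}'
python3 - <<'E'
from h import *
goal(-29,.053)
E
```

```text
t: 13.5
tool_pos: [0.5162, -0.2582, 0.1273]
tcp_rot: [-2.955, -0.358, -0.76]
force: [-0.0, -0.4, -0.0]
gripper_width: 0.0006
grip_force: 0.0
t 13.5 pos [ 0.5162 -0.2582  0.1273] F [-0.  -0.4 -0. ] shift [-0.03 -0.02  1.  ] rot [-0.5  0.1 -0.2] r_now 0.06302332319051554
```

```bash
python3 -m creep '{"fingers":[0,0,0],"delta_pos":[[0,0,0.5],[0,0,0.5],[0,0,0]],"delta_rot":[[0,0,0],[0,0,0],[0,0,0]]}'
python3 -m creep '{"fingers":[0,0,0,0,0,0,0,0,0,0,0],"delta_pos":[[0.53,0,0.04],[0.53,0,0.04],[0.53,0,0.05],[0.53,0,0.05],[0.53,0,0.05],[0.53,0,0.05],[0.53,0,0.05],[0.53,0,0.05],[0.53,0,0.05],[0.53,0,0.05],[0,0,0]],"delta_rot":[[0,-5.7,0],[0,-5.7,0],[0,-5.7,0],[0,-5.7,0],[0,-5.7,0],[0,-5.7,0],[0,-5.7,0],[0,-5.7,0],[0,-5.7,0],[0,-5.7,0],[0,0,0]]}'
python3 -m creep '{"fingers":[0,0,0,0,0,0,0,0,0],"delta_pos":[[0,0,-2],[0,0,-4],[0,0,-2],[-2,0,-3],[-3,0,-3],[-3,0,-3],[-1,0,-3],[0,0,0],[0,0,0]],"delta_rot":[[0,0,0],[0,0,0],[0,9,0],[0,9,0],[0,9,0],[0,1,0],[0,0,0],[0,0,0],[0,0,0]]}'
python3 - <<'E'
from h import *
q=shot("wrist");win(q,"n3.png");goal(0,.15)
E
```

```text
t: 13.88
tool_pos: [0.5202, -0.2587, 0.1188]
tcp_rot: [-2.957, -0.354, -0.762]
force: [-10.5, -5.5, 10.9]
gripper_width: 0.0008
grip_force: 7.2
t: 15.25
tool_pos: [0.5717, -0.245, 0.1167]
tcp_rot: [2.973, 0.37, -0.748]
force: [4.6, -1.3, 13.6]
gripper_width: 0.0004
grip_force: 6.7
t: 16.38
tool_pos: [0.5368, -0.2545, 0.3168]
tcp_rot: [-3.109, -0.381, 0.004]
force: [0.1, 0.1, -0.1]
gripper_width: 0.0005
grip_force: 0.0
cam rel box x,y,z 0.05816572973528365 -0.07956867775080381 0.3565996848382295
t 16.425 pos [ 0.5368 -0.2544  0.3164] F [-0.2  0.9  0.2] shift [ 0.96 -0.06  9.44] rot [-0.6  0.1  0.1] r_now 0.24462333132429584
```

View pics/n3.png

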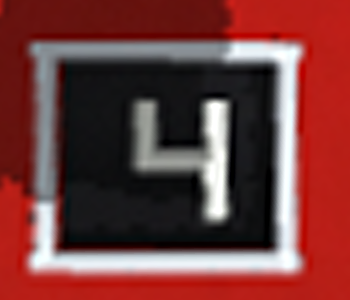

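The window now shows "4" at rows 98–222. After parallax that is about 2 mm off centre, or −0.04 rad, well within ±0.13 rad, and the wheel is free. Next I'll go over to the start station.

```bash
python3 -m creep '{"fingers":[0,0,0,0,0,0,0,0,0,0,0],"delta_pos":[[1.5,-3,0],[1.7,-4.2,0],[1.7,-4.2,0],[1.7,-4.2,0],[1.7,-4.2,0],[1.7,-4.2,0],[1.7,-4.2,0],[1.7,-4.2,0],[1.7,-4.2,0],[1.7,-3.5,0],[0,0,0]],"delta_rot":[[0,0,0],[0,0,0],[0,0,0],[0,0,0],[0,0,0],[0,0,0],[0,0,0],[0,0,0],[0,0,0],[0,0,0],[0,0,0]]}'
cat >> h.py <<'E'
def to(X):
    s=bot.state();d=Ro.from_rotvec(s["tcp_rot"]).inv().apply(np.array(X)-s["tool_pos"])*100
    print("shift",np.round(d,2),s["t"],s["force"].round(1) if hasattr(s["force"],"round") else s["force"])
E
python3 - <<'E'
from h import *
q=shot("wrist");print([find(q,l)[:1] for l in("start","start_top","spray_can")]);save(q,"b1.png");to([.606,.175,.1])
print(proj(q,[[.606,.175,.078]]))
E
```

```text
t: 17.8
tool_pos: [0.6031, 0.1783, 0.3191]
tcp_rot: [-3.11, -0.387, 0.007]
force: [-0.6, 0.1, -0.4]
gripper_width: 0.0004
grip_force: 0.0
[[(0.67, array([0.6071, 0.1776, 0.0753]))], [(0.88, array([0.6095, 0.1767, 0.077 ]))], [(0.78, array([0.7187, 0.2288, 0.1748]))]]
shift [ 0.35  0.15 22.06] 18.0 [ 0.7 -0.2  0.3]
[[322.61495143 177.10152502]]
```

View pics/b1.png

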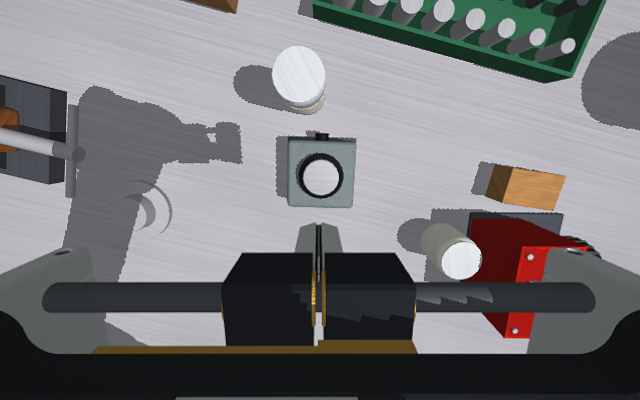

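The wrist view shows the button's top at (321,178), matching my projection of (323,177). The can at (300,75) is clear of it. Descending to press.

```bash
python3 -m creep '{"fingers":[0,0,0,0,0,0,0],"delta_pos":[[0.2,0,4],[0.2,0.1,5],[0,0,5],[0,0,4],[0,0,2],[0,0,1.9],[0,0,0]],"delta_rot":[[0,0,0],[0,0,0],[0,0,0],[0,0,0],[0,0,0],[0,0,0],[0,0,0]]}'
python3 -m creep '{"fingers":[0,0,0,0],"delta_pos":[[0,0,1],[0,0,0.8],[0,0,0.5],[0,0,0]],"delta_rot":[[0,0,0],[0,0,0],[0,0,0],[0,0,0]]}'
```

```text
t: 18.88
tool_pos: [0.6064, 0.1766, 0.1015]
tcp_rot: [-3.109, -0.38, 0.005]
force: [-1.0, -0.3, 0.8]
gripper_width: 0.0004
grip_force: 0.0
t: 19.38
tool_pos: [0.6064, 0.1771, 0.0788]
tcp_rot: [-3.109, -0.38, 0.004]
force: [-0.8, 0.6, 2.5]
gripper_width: 0.0009
grip_force: 1.3
```

```bash
python3 -m creep '{"fingers":[0,0,0],"delta_pos":[[0,0,0.4],[0,0,0.2],[0,0,0]],"delta_rot":[[0,0,0],[0,0,0],[0,0,0]]}'
python3 -m creep '{"fingers":[0,0,0],"delta_pos":[[0,0,0.2],[0,0,0],[0,0,0]],"delta_rot":[[0,0,0],[0,0,0],[0,0,0]]}'
```

```text
t: 19.75
tool_pos: [0.6066, 0.1771, 0.0731]
tcp_rot: [-3.109, -0.38, 0.003]
force: [-3.1, -0.5, 6.4]
gripper_width: 0.0005
grip_force: 3.3
t: 20.12
tool_pos: [0.6066, 0.1771, 0.0713]
tcp_rot: [-3.109, -0.38, 0.003]
force: [-3.7, 0.4, 9.4]
gripper_width: 0.0004
grip_force: 4.4
```

```bash
python3 -m creep '{"fingers":[0,0,0],"delta_pos":[[0,0,0.3],[0,0,0.1],[0,0,0]],"delta_rot":[[0,0,0],[0,0,0],[0,0,0]]}'
```

```text
t: 20.5
tool_pos: [0.6071, 0.1771, 0.0705]
tcp_rot: [-3.106, -0.379, 0.001]
force: [-22.9, -1.1, 61.1]
gripper_width: 0.0009
grip_force: 30.5
```

Force jumped to 61 N, so the button is bottomed out. Retracting, then checking.

```bash
python3 -m creep '{"fingers":[0,0,0,0,0,0,0],"delta_pos":[[0,0,-1],[0,0,-3],[0,0,-5],[0,0,-5],[-1,4,-5],[-1.5,5,0],[0,0,0]],"delta_rot":[[0,0,0],[0,0,0],[0,0,0],[0,0,0],[0,0,0],[0,0,0],[0,0,0]]}'
python3 -m creep '{"fingers":[0,0,0,0,0,0],"delta_pos":[[-2,4,0],[-2,5,0],[-2,5,0],[-2,5,0],[-1,4,0],[0,0,0]],"delta_rot":[[0,0,0],[0,0,0],[0,0,0],[0,0,0],[0,0,0],[0,0,0]]}'
python3 - <<'E'
from h import *
q=shot("wrist");win(q,"n4.png");print(box(q)[0])
print([find(q,l)[:1] for l in("oil_filter","bulb_carton","spray_can","start_top")])
E
```

```text
t: 21.38
tool_pos: [0.6043, 0.0793, 0.2551]
tcp_rot: [-3.11, -0.371, 0.002]
force: [0.8, -0.7, -1.2]
gripper_width: 0.0007
grip_force: 0.0
t: 22.12
tool_pos: [0.5718, -0.1642, 0.252]
tcp_rot: [-3.11, -0.373, 0.004]
force: [-0.0, 0.4, 0.4]
gripper_width: 0.0006
grip_force: 0.0
cam rel box x,y,z 0.11382228076390918 -0.00041420819272750334 0.29174686646656134
[ 0.55500335 -0.16968615]
[[(0.6, array([ 0.5433, -0.0825,  0.086 ]))], [(0.62, array([ 0.6692, -0.1624,  0.0511]))], [(0.92, array([0.7021, 0.2117, 0.036 ]))], [(0.86, array([0.6067, 0.1723, 0.0783]))]]
```

View pics/n4.png

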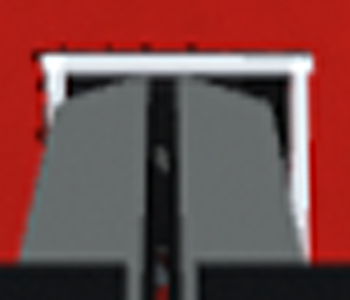

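The fingers hide the window in this view. The dial hasn't been touched since the clean "4" reading, the button top is back at z ≈ 0.078, and the filter and carton haven't moved. The arm is clear, so I'm handing in.

```bash
python3 -c "
from workcell import bot
print(bot.hand_in())"
```

```text
the job is handed in; nothing more can be done
None
```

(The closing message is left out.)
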